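# Sweep the gauging fixture clean and draw the plug gauge half out

## Robot

A 6-joint arm with a two-finger parallel gripper is mounted at the origin on a cart in front of the work surface, level with it; the furniture and walls round the work are solid. World frame = base frame: x ahead of the robot, y to its left, z up, the work surface at z = 0. Lengths are in m, angles in rad, forces in N, time in s.
With the tool pointing down it reaches from about 0.15 to 0.775 m from the base axis. Payload 6.1 kg.
Tool frame: the origin (TCP) lies between the finger pads; the fingertips stand 14 mm ahead of it and the grasp point (between the pads) lies 5 mm behind it; z points along the fingers, y is the direction in which the jaws open and shut (so a half turn about z gives the same grasp; the last joint's range is limited). The gripper opens to 85 mm and grips with 20 to 120 N. Pads are 22 mm wide; open, the fingers measure 114 mm over their backs; the gripper's body (76 mm by 85 mm) begins 54 mm behind the grasp point. The pads swing forward as they close: fully open they stand 13 mm farther back than shut.
Start: joints at [1.146, 0.126, -0.04, 1.405, 0, 1.571], TCP at [0.216, 0.478, 0.216] pointing down, gripper open.
Joint ranges: [-2.72, 2.72], [-0.95, 1.95], [-1.27, 1.35], [-1.78, 2.02], [-1.46, 1.47], [-3.14, 3.14]. Speed limits (rad/s): [2.39, 2.39, 3.01, 3.14, 3.14, 3.14].

## Interface

Orientations are given as [roll, pitch, yaw] about the fixed x, y, z axes, in that order (R = Rz(yaw) Ry(pitch) Rx(roll)).
In Python, from plant import r, imaging, nets gives the robot as it stands.
- The arm moves only by the shell command python3 -m pendant 'ROWS' [FORCE]. ROWS is JSON, a list of rows, each an object of numbers: "rx", "ry", "rz": the turn, a rotation vector about the tool's x, y, z in rad; "x", "y", "z": the shift along the tool's x, y, z in m; "claw": the opening in per cent of the stroke, from 0 (shut) to 100 (fully open). A call has 1 to 8 rows; each row is the pose to reach, as a shift and turn from the pose measured when the call began, along the tool's axes at that moment; what a row does not reach only later rows make up. A row lasts 1/12 s, in which the tool goes at most 41.7 mm and 7.16 degrees, less where a joint would pass 70% of its speed; a pose out of reach is approached as far as the arm can. A call with a gripper value outside its range is refused whole. The fingers move at their own pace and stop on an object; FORCE is the grip in N (left out, the last holds). Time passes only in rows, so rows that repeat a pose let the fingers close. It gives the time, the measured TCP pose, the force and the opening at its end, in the units of the state.
- r.observe(): the state, without advancing time (a new reading comes with each control period).
- imaging.camera(name): name is "scene" or "top" or "wrist"; returns (picture, depth): 384x512x3 uint8, red, green, blue; 384x512 float32, m along the optical axis (not along the pixel's ray), 0 where there is no reading.
- imaging.get_calibration(name): a dict with "mtx" (3x3 intrinsics, pixels), "R" (3x3) and "t" (3): a world point X has camera coordinates R X + t; the wrist camera has in their place "T_tool_cam" (4x4, takes a point from camera to tool coordinates, whose origin is the TCP and whose axes are the flange's). Camera axes: x right, y down, z forward; pixel columns grow to the right and rows downward; lengths in m; the calibration is good to about 2 mm. The wrist camera is an equidistant fisheye: a pixel r from the principal point sees the ray r / f radians off the axis. A picture is of the moment at which its call begins: read the wrist's pose just before it. get_calibration takes no time and is no camera call.
- r.sign_off(): hands the job in, once; it reports no verdict.
Trained networks look in the newest picture that a camera, given by its name, has taken for a name from the list of things; names that differ only in an ending like _2 or _b are one class to them, and where a whole thing is asked for, a point or a joint stands for the part that bears it (a point fixed in the world has none). Each returns a list of dicts, best first, with "score" (0 to 1); they miss things now and then, are a little off and sometimes report something else, mostly with a low value. They report only what shows in the picture. A call takes as long as a camera call. They do not tell look-alikes from the thing itself.
- nets.cut_out(camera, label): "region" (384x512 bool, what is visible of it) and "centre" ([row, column] in pixels, amid what is visible of it).
The state is a dict: "time_s": time; "joints": joint angles; "joint_vel": joint speeds; "joint_efforts": joint torques, N m; "tcp_pos": TCP position; "eef_rot": TCP orientation; "contact_force": force on the tool from outside, world axes, zero at the start; "moment": the same for the moment, N m; "opening": opening from 0.0 (shut) to 1.0 (fully open).
Only numpy, scipy, OpenCV 4.12 (cv2) and the standard library are available. Lean on these libraries where they do the work, as an engineer would, in place of code of your own. Each camera call takes 0.05 s, during which the arm holds its last target. There are 200 camera calls.

## Task

Take the scraper block by its handle and use it to sweep the three metal offcuts along the top of the steel fixture block into the tray at its end (do not touch the offcuts with the fingers), then set the scraper back down on the worktop. Only then grip the plug gauge by its handle and draw it straight up, without wedging it sideways against its bore, until the groove round the plug is in full view above the block while the plug's lower end stays well inside the bore. Finish while holding it there, upright and still; leave the other things on the bench where they are.

Things in the scene. Friction and masses are not known exactly. Their poses are not given: they have to be found in the camera images.
- bore_mouth (a point): Centre of the bore's mouth in the flat top face of the fixed steel block, 60 mm above the worktop. Axes: z up, x along the block to the tray, y across. Top face: x = -25 to +130 mm, y = +-32 mm from here, no rim. The upright blind bore is 19.5 mm wide, 50 mm deep. Low feet (10 mm tall) stick out 16 mm on the long sides. The fixture's place and yaw differ each time.
- tray_floor (a point): Centre of the inner floor of the sheet-metal tray fixed at the block's end; axes as bore_mouth. It lies 160 mm along x from bore_mouth, 50 mm below the top face. Inside 57 (x) by 98 mm (y); its rim is 30 mm above this floor, 20 mm below the top face. The tray begins where the top face ends.
- gauge_handle (a point): Centre of the handle of the loose steel plug gauge (about 0.15 kg) upright in the bore. Round handle 16 mm thick, 50 mm tall (25 mm either way), on a plug 18 mm thick, 50 mm long; z is its axis, up. At the start the plug is fully in and only the handle stands out. A 3 mm groove rings the plug, its lower edge 20 mm below the plug's upper end, so clear of the block once raised 20 mm.
- gauge_tip (a point): Centre of the flat lower end of the plug, 80 mm below gauge_handle; at the start on the bore's floor, 50 mm below bore_mouth.
- scraper_center (a point): Centre of the scraper block, half-way up its 70 mm height; it stands on the worktop to the left of the fixture. Wooden blade with a steel strip: 100 mm along y, 22 along x, 25 tall; on it, in the middle, a handle 36 mm along y, 18 along x, 45 tall. About 0.12 kg. z up. Beyond it a fixed microscope boom crosses the bench from the left at x = 0.52 to 0.58 m, 0.15 to 0.29 m above the worktop, ending in a block at y = -0.10 m: keep clear.
- chip0_center (a point): Centre of metal offcut 1 of 3: a small loose L-shaped aluminium piece, 13 x 11 mm, 9 mm tall, lying on the top face of the block between bore_mouth and tray, from 55 to 117 mm along x from bore_mouth and within 18 mm of the middle line (centres).
- chip1_center (a point): Centre of metal offcut 2 of 3: a small loose L-shaped aluminium piece, 13 x 11 mm, 9 mm tall, lying on the top face of the block between bore_mouth and tray, from 55 to 117 mm along x from bore_mouth and within 18 mm of the middle line (centres).
- chip2_center (a point): Centre of metal offcut 3 of 3: a small loose L-shaped aluminium piece, 13 x 11 mm, 9 mm tall, lying on the top face of the block between bore_mouth and tray, from 55 to 117 mm along x from bore_mouth and within 18 mm of the middle line (centres).
- side_cutter: Bystander, to be left alone: side cutters with red handles lying flat, 125 x 37 x 10 mm. Origin at the centre of its underside.
- driver: Bystander, to be left alone: precision screwdriver with an orange handle lying flat, 127 mm long. Origin at the centre of its underside.
- tape_roll: Bystander, to be left alone: roll of orange tape lying flat, 66 mm across. Origin at the centre of its underside.
- flux_tin: Bystander, to be left alone: round grey tin, 34 mm across, 22 mm tall. Origin at the centre of its underside.
There are look-alikes about, which are no part of the job. There is more than one size of the part that bears scraper_center; the job needs the larger.

How it is judged:
By the outcome, as a careful person would: the job done as asked, in the order asked, and still so for the second after the job is handed in, while the arm keeps its last pose, push and grip.
It also fails if it takes over 72 s, if anything falls off the work surface, if the arm or the gripper's body presses on something with over 40 N, if the wrist force passes 120 N, or if a joint passes its speed limit or range.

## Working session

There is one attempt and no reset: what is moved stays moved. The work goes in short steps, Python scripts to look and compute and a shell command to move; the robot and the scene stay as the last step left them, time stands still between calls to the robot, and variables do not carry over. Pictures are saved under pics/ and viewed, about 8 in all and at most 12, crops included, and the job is handed in when it is done.

```bash
ls; mkdir -p pics
cat > h.py <<'E'
import numpy as np, cv2
from plant import r, imaging, nets
from scipy.spatial.transform import Rotation as Ro
def cloud(name, d):
    c=imaging.get_calibration(name); K=np.array(c["mtx"]); v,u=np.mgrid[:384,:512]
    P=np.stack([(u-K[0,2])/K[0,0]*d,(v-K[1,2])/K[1,1]*d,d],-1)
    return (P-np.array(c["t"]))@np.array(c["R"])
def save(p,f): cv2.imwrite("pics/"+f,cv2.cvtColor(p,cv2.COLOR_RGB2BGR))
def tool():
    s=r.observe(); return np.array(s["tcp_pos"]), Ro.from_euler("xyz",s["eef_rot"])
E
python3 - <<'E'
from h import *
s=r.observe();print({k:np.round(v,3).tolist() for k,v in s.items()})
for n in ("top","scene"):
    p,d=imaging.camera(n); save(p,n+"0.png"); np.savez("/tmp/"+n,p=p,d=d); C=cloud(n,d)
    for l in ("bore_mouth","tray_floor","gauge_handle","scraper_center","chip0_center"):
        for o in nets.cut_out(n,l)[:5]:
            m=o["region"]&(d>0); q=C[m]
            print(n,l,round(o["score"],2),np.round(o["centre"]),m.sum(),np.round(np.median(q,0),3) if m.any() else 0,np.round(np.percentile(q,98,axis=0),3)[2] if m.any() else 0)
E
```

```text
pics
{'time_s': 0.0, 'joints': [1.146, 0.126, -0.041, 1.405, -0.0, 1.571], 'joint_vel': [-0.001, 0.002, 0.001, -0.001, -0.0, 0.001], 'joint_efforts': [0.001, -43.592, 35.292, 0.017, -0.0, -0.0], 'tcp_pos': [0.216, 0.478, 0.215], 'eef_rot': [-3.14, 0.0, 2.717], 'contact_force': [-0.075, 0.758, 0.233], 'moment': [0.013, 0.007, -0.027], 'opening': 0.998}
top bore_mouth 0.86 [211. 351.] 3348 [ 0.451 -0.256  0.049] 0.064
top tray_floor 0.65 [215. 350.] 3249 [ 0.45  -0.255  0.053] 0.064
top gauge_handle 0.4 [171. 347.] 88 [ 0.548 -0.248  0.096] 0.111
top scraper_center 0.9 [228. 256.] 376 [ 0.416 -0.034  0.026] 0.073
top scraper_center 0.7 [212. 197.] 163 [0.465 0.107 0.019] 0.051
top chip0_center 0.56 [214. 351.] 3221 [ 0.45  -0.257  0.048] 0.063
scene bore_mouth 0.79 [192. 332.] 2458 [ 0.436 -0.235  0.032] 0.061
scene tray_floor 0.95 [190. 328.] 2417 [ 0.438 -0.234  0.032] 0.061
scene gauge_handle 0.6 [161. 306.] 106 [ 0.549 -0.247  0.087] 0.11
scene scraper_center 0.57 [227. 270.] 674 [ 0.412 -0.025  0.025] 0.07
scene scraper_center 0.56 [240. 205.] 444 [0.467 0.113 0.017] 0.048
```

Run:
```python
from h import *
z=np.load("/tmp/top.npz"); p=z["p"]
save(np.hstack([cv2.resize(p[140:290,150:430],None,fx=2.8,fy=2.8)]),"topc.png")
C=cloud("top",z["d"])
# top face
m=(abs(C[...,2]-.06)<.006)&(C[...,0]>.3)&(C[...,1]<-.15)&(C[...,1]>-.36)
n,l,st,_=cv2.connectedComponentsWithStats(m.astype(np.uint8)); k=1+st[1:,4].argmax()
q=C[l==k]; print(len(q),q[:,2].mean()); rc=cv2.minAreaRect((q[:,:2]*1000).astype(np.float32)); print(rc,cv2.boxPoints(rc))
for nm,xc,yc,zt in (("scr",.416,-.034,.07),):
    w=(abs(C[...,0]-xc)<.08)&(abs(C[...,1]-yc)<.08)
    for a,b in ((.015,.035),(.06,.08)):
        q=C[w&(C[...,2]>a)&(C[...,2]<b)]; print(nm,a,len(q),cv2.minAreaRect((q[:,:2]*1000).astype(np.float32)))
w=(C[...,2]>.1)&(C[...,2]<.12)&(abs(C[...,0]-.548)<.04)&(abs(C[...,1]+.248)<.04); print(C[w].mean(0))
```

```text
1630 0.05978813677373313
((500.2216491699219, -256.5984802246094), (155.54808044433594, 65.07527923583984), 6.578512668609619) [[ 419.23203 -233.18523]
 [ 426.68735 -297.83203]
 [ 581.2113  -280.01172]
 [ 573.756   -215.36493]]
scr 0.015 264 ((385.4039611816406, -41.96812438964844), (90.21380615234375, 99.53258514404297), 13.449750900268555)
scr 0.06 117 ((418.9465026855469, -34.22275161743164), (18.137426376342773, 35.20401382446289), 15.463284492492676)
[ 0.55104614 -0.24964284  0.10817772]
```

View pics/topc.png

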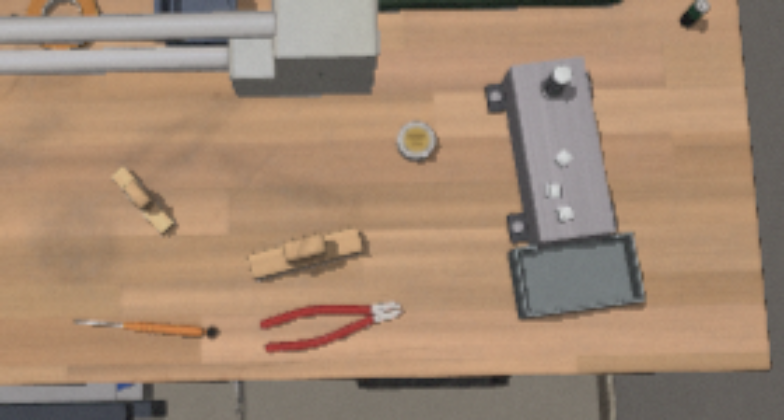

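View pics/scene0.png

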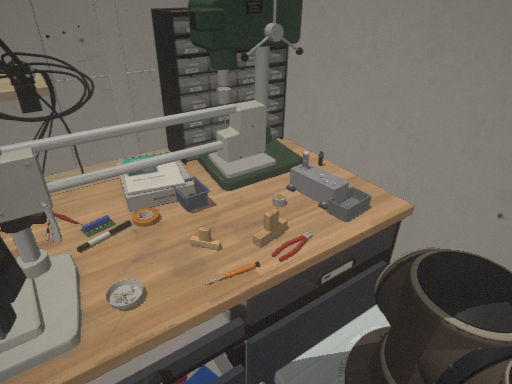

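Images: the larger scraper is at top crop (306,250), i.e. top pixel (row 229, col 259), height 70 mm. The smaller look-alike, at crop (145,200), is only ~50 mm tall. The gauge is in the block at crop (560,80); the dark one at (695,12), off the block, is a look-alike. The three offcuts are at crop (564,157), (554,190) and (566,214). The tray end faces the robot.

```bash
cat >> h.py <<'E'
def go(x,y,z,yaw):
    p,R=tool(); T=Ro.from_euler("xyz",[np.pi,0,np.radians(yaw)])
    d=R.inv().apply(np.array([x,y,z])-p); v=(R.inv()*T).as_rotvec()
    print("target",(x,y,z,yaw),"xyz",np.round(d,4),"r",np.round(v,4),"rows",np.ceil(max(np.linalg.norm(d)/.0417,np.degrees(np.linalg.norm(v))/7.16)))
def fix(a,b,h,B=(.5524,-.2506),yaw=186.58):  # fixture -> world
    t=np.radians(yaw); return B[0]+a*np.cos(t)-b*np.sin(t),B[1]+a*np.sin(t)+b*np.cos(t),.06+h
E
python3 - <<'E'
from h import *
go(.419,-.034,.20,195.5)
z=np.load("/tmp/top.npz"); p=z["p"]; save(cv2.resize(p[150:260,190:420],None,fx=3.4,fy=3.4,interpolation=cv2.INTER_CUBIC),"conf.png")
C=cloud("top",z["d"]); t=np.radians(186.58)
w=(C[...,2]>.063)&(C[...,2]<.075); X=(C[...,:2]-[.5524,-.2506]); a=X@[np.cos(t),np.sin(t)]; b=X@[-np.sin(t),np.cos(t)]
w&=(a>.04)&(a<.13)&(abs(b)<.03); n,l,st,ce=cv2.connectedComponentsWithStats(w.astype(np.uint8),connectivity=4)
for i in range(1,n): print(st[i,4],a[l==i].min().round(3),a[l==i].max().round(3),b[l==i].mean().round(3))
E
```

```text
target (0.419, -0.034, 0.2, 195.5) xyz [-0.3958 -0.3833  0.0159] r [ 1.000e-04  0.000e+00 -6.953e-01] rows 14.0
1 0.043 0.043 0.022
1 0.043 0.043 -0.015
1 0.043 0.043 -0.01
1 0.054 0.054 -0.01
1 0.055 0.055 0.0
1 0.058 0.058 0.024
1 0.054 0.054 -0.024
1 0.06 0.06 0.004
1 0.061 0.061 0.011
1 0.062 0.062 0.018
11 0.062 0.07 -0.006
1 0.063 0.063 0.006
1 0.062 0.062 -0.018
1 0.065 0.065 0.003
1 0.066 0.066 0.008
1 0.071 0.071 0.029
1 0.066 0.066 -0.024
1 0.072 0.072 0.019
1 0.076 0.076 0.011
1 0.073 0.073 -0.027
1 0.074 0.074 -0.023
1 0.078 0.078 -0.006
1 0.078 0.078 -0.025
16 0.085 0.094 -0.018
1 0.088 0.088 0.009
1 0.092 0.092 0.001
1 0.097 0.097 -0.01
3 0.101 0.103 0.014
1 0.104 0.104 0.018
11 0.102 0.114 -0.013
1 0.103 0.103 -0.006
1 0.103 0.103 -0.023
1 0.105 0.105 -0.009
1 0.108 0.108 -0.005
1 0.112 0.112 0.023
1 0.112 0.112 0.028
1 0.11 0.11 -0.008
1 0.109 0.109 -0.029
3 0.112 0.115 -0.005
1 0.113 0.113 0.002
1 0.115 0.115 -0.001
1 0.119 0.119 0.008
1 0.123 0.123 -0.003
1 0.125 0.125 0.016
1 0.127 0.127 0.025
1 0.127 0.127 -0.024
```

View pics/conf.png

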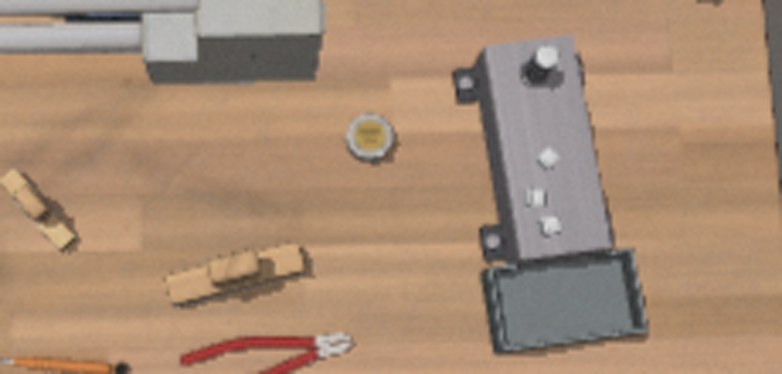

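The crop confirms it: the larger scraper is at (235,272), the smaller at (38,208), the gauge at (545,58), and the offcuts at (548,157), (537,197) and (550,226). Moving above the larger scraper.

```bash
python3 -m pendant '[{"x":-0.025,"y":-0.024,"rz":-0.1},{"x":-0.052,"y":-0.05,"rz":-0.2},{"x":-0.08,"y":-0.077,"rz":-0.3},{"x":-0.108,"y":-0.104,"rz":-0.4},{"x":-0.136,"y":-0.131,"rz":-0.5},{"x":-0.164,"y":-0.158,"rz":-0.6},{"x":-0.192,"y":-0.186,"rz":-0.695},{"x":-0.22,"y":-0.213,"rz":-0.695}]' 60; python3 -c "
from h import *
go(.419,-.034,.2,195.5)"
```

```text
target (0.419, -0.034, 0.2, 195.5) xyz [-0.3958 -0.3833  0.0159] r [ 1.000e-04  0.000e+00 -6.953e-01] rows 14.0validation failed for argument at $[0]...
```

```bash
python3 -m pendant '[{"x":-0.03,"y":-0.029,"z":0,"rx":0,"ry":0,"rz":-0.1,"claw":100},{"x":-0.06,"y":-0.057,"z":0,"rx":0,"ry":0,"rz":-0.2,"claw":100},{"x":-0.09,"y":-0.086,"z":0,"rx":0,"ry":0,"rz":-0.3,"claw":100},{"x":-0.12,"y":-0.115,"z":0,"rx":0,"ry":0,"rz":-0.4,"claw":100},{"x":-0.15,"y":-0.144,"z":0,"rx":0,"ry":0,"rz":-0.5,"claw":100},{"x":-0.18,"y":-0.172,"z":0,"rx":0,"ry":0,"rz":-0.6,"claw":100},{"x":-0.21,"y":-0.2,"z":0,"rx":0,"ry":0,"rz":-0.695,"claw":100},{"x":-0.24,"y":-0.228,"z":0,"rx":0,"ry":0,"rz":-0.695,"claw":100}]' 60; python3 -c "
from h import *
go(.419,-.034,.17,195.5)"
```

```text
time_s: 1.27
tcp_pos: [0.3381, 0.1779, 0.2162]
eef_rot: [3.141, 0.001, -2.866]
contact_force: [1.2, -0.3, 0.2]
opening: 0.998
target (0.419, -0.034, 0.17, 195.5) xyz [-0.0202 -0.2259  0.0461] r [0.0004 0.0011 0.0047] rows 6.0
```

```bash
python3 -m pendant '[{"x":-0.003,"y":-0.038,"z":0,"rx":0,"ry":0,"rz":0,"claw":100},{"x":-0.007,"y":-0.076,"z":0,"rx":0,"ry":0,"rz":0,"claw":100},{"x":-0.01,"y":-0.114,"z":0,"rx":0,"ry":0,"rz":0,"claw":100},{"x":-0.013,"y":-0.15,"z":0.01,"rx":0,"ry":0,"rz":0,"claw":100},{"x":-0.017,"y":-0.19,"z":0.025,"rx":0,"ry":0,"rz":0,"claw":100},{"x":-0.02,"y":-0.226,"z":0.046,"rx":0,"ry":0,"rz":0.005,"claw":100},{"x":-0.02,"y":-0.226,"z":0.046,"rx":0,"ry":0,"rz":0.005,"claw":100},{"x":-0.02,"y":-0.226,"z":0.046,"rx":0,"ry":0,"rz":0.005,"claw":100}]' 60
python3 - <<'E'
from h import *
p,R=tool(); im,d=imaging.camera("wrist"); save(im,"w1.png"); np.savez("/tmp/w1",d=d)
c=imaging.get_calibration("wrist"); print(c)
K=np.array(c["mtx"]); T=np.array(c["T_tool_cam"]); v,u=np.mgrid[:384,:512]
X=(u-K[0,2])/K[0,0]; Y=(v-K[1,2])/K[1,1]; th=np.hypot(X,Y); s=np.tan(th)/np.maximum(th,1e-9)
P=np.stack([X*s*d,Y*s*d,d],-1); W=R.apply((P@T[:3,:3].T+T[:3,3]).reshape(-1,3)).reshape(P.shape)+p
w=(abs(W[...,0]-.419)<.03)&(abs(W[...,1]+.034)<.03)&(abs(W[...,2]-.07)<.006)&(d>0)
q=W[w]; print(len(q),np.median(q,0),cv2.minAreaRect((q[:,:2]*1000).astype(np.float32)))
go(.419,-.034,.05,195.5)
E
```

```text
time_s: 1.93
tcp_pos: [0.4182, -0.0357, 0.1689]
eef_rot: [3.14, -0.001, -2.876]
contact_force: [0.4, 0.6, -0.3]
opening: 0.998
{'mtx': array([[297.31863964,   0.        , 254.85999109],
       [  0.        , 297.31863964, 194.47625589],
       [  0.        ,   0.        ,   1.        ]]), 'T_tool_cam': array([[ 7.80278974e-05, -9.52992200e-01, -3.02994821e-01,
         7.73037580e-02],
       [ 9.99999895e-01, -6.24294793e-05,  4.53878042e-04,
         5.78815797e-04],
       [-4.51458043e-04, -3.02994824e-01,  9.52992095e-01,
        -1.58316279e-01],
       [ 0.00000000e+00,  0.00000000e+00,  0.00000000e+00,
         1.00000000e+00]])}
733 [ 0.41942479 -0.03366357  0.06978086] ((420.6419677734375, -32.91060256958008), (18.081100463867188, 35.16761779785156), 14.058951377868652)
target (0.419, -0.034, 0.05, 195.5) xyz [-0.0007  0.0003  0.1199] r [ 0.0013  0.     -0.0024] rows 3.0
```

View pics/w1.png

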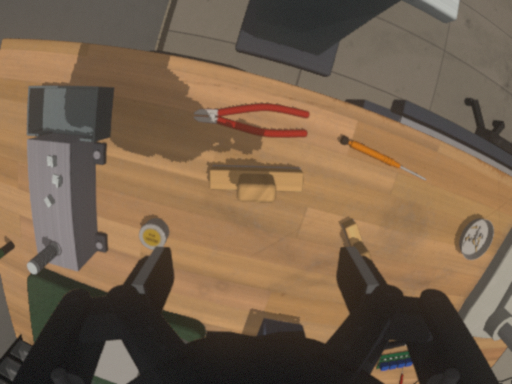

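The wrist picture shows the scraper at (256,188), centred between the jaws and parallel to them. Its handle top is at (0.4205, -0.033) with a yaw of about 14.5°. Descending to grasp.

```bash
python3 -m pendant '[{"x":-0.002,"y":-0.001,"z":0.03,"rx":0,"ry":0,"rz":0.012,"claw":100},{"x":-0.002,"y":-0.001,"z":0.06,"rx":0,"ry":0,"rz":0.012,"claw":100},{"x":-0.002,"y":-0.001,"z":0.09,"rx":0,"ry":0,"rz":0.012,"claw":100},{"x":-0.002,"y":-0.001,"z":0.112,"rx":0,"ry":0,"rz":0.012,"claw":100},{"x":-0.002,"y":-0.001,"z":0.121,"rx":0,"ry":0,"rz":0.012,"claw":100},{"x":-0.002,"y":-0.001,"z":0.121,"rx":0,"ry":0,"rz":0.012,"claw":100}]' 60; python3 -c "
from h import *
go(.4205,-.0335,.047,194.5)"
```

```text
time_s: 2.48
tcp_pos: [0.4193, -0.0335, 0.0478]
eef_rot: [3.139, -0.002, -2.883]
contact_force: [-0.4, -0.4, -0.1]
opening: 1.001
target (0.4205, -0.0335, 0.047, 194.5) xyz [-0.0012 -0.0003  0.0008] r [ 0.0024 -0.0025  0.0054] rows 1.0
```

```bash
python3 -m pendant '[{"x":-0.001,"y":0,"z":0,"rx":0.002,"ry":-0.002,"rz":0.005,"claw":20},{"x":-0.001,"y":0,"z":0,"rx":0.002,"ry":-0.002,"rz":0.005,"claw":20},{"x":-0.001,"y":0,"z":0,"rx":0.002,"ry":-0.002,"rz":0.005,"claw":20},{"x":-0.001,"y":0,"z":0,"rx":0.002,"ry":-0.002,"rz":0.005,"claw":20},{"x":-0.001,"y":0,"z":0,"rx":0.002,"ry":-0.002,"rz":0.005,"claw":20},{"x":-0.001,"y":0,"z":0,"rx":0.002,"ry":-0.002,"rz":0.005,"claw":20},{"x":-0.001,"y":0,"z":0,"rx":0.002,"ry":-0.002,"rz":0.005,"claw":20},{"x":-0.001,"y":0,"z":0,"rx":0.002,"ry":-0.002,"rz":0.005,"claw":20}]' 60;python3 -m pendant '[{"x":0,"y":0,"z":0,"rx":0,"ry":0,"rz":0,"claw":10},{"x":0,"y":0,"z":0,"rx":0,"ry":0,"rz":0,"claw":10}]' 70;  python3 -c "
from h import *
go(.42,-.034,.21,194.5)"
```

```text
time_s: 3.15
tcp_pos: [0.4214, -0.0333, 0.0494]
eef_rot: [-3.142, 0.002, -2.888]
contact_force: [-1.3, 0.5, 6.4]
opening: 0.391
time_s: 3.32
tcp_pos: [0.4219, -0.0334, 0.0501]
eef_rot: [-3.141, 0.004, -2.889]
contact_force: [-0.1, 1.0, -1.3]
opening: 0.386
target (0.42, -0.034, 0.21, 194.5) xyz [ 0.0014 -0.0002 -0.1599] r [-0.0005  0.0036 -0.    ] rows 4.0
```

```bash
python3 -m pendant '[{"x":0,"y":0,"z":-0.02,"rx":0,"ry":0,"rz":0,"claw":10},{"x":0,"y":0,"z":-0.05,"rx":0,"ry":0,"rz":0,"claw":10},{"x":0,"y":0,"z":-0.08,"rx":0,"ry":0,"rz":0,"claw":10},{"x":0,"y":0,"z":-0.11,"rx":0,"ry":0,"rz":0,"claw":10},{"x":0,"y":0,"z":-0.13,"rx":0,"ry":0,"rz":0,"claw":10},{"x":0,"y":0,"z":-0.13,"rx":0,"ry":0,"rz":0,"claw":10}]' 70;  python3 -c "
from h import *
go(.42,-.265,.18,186.6)
go(*fix(.036,0,.115),186.6)"
```

```text
time_s: 3.82
tcp_pos: [0.4235, -0.0337, 0.1844]
eef_rot: [-3.139, 0.01, -2.889]
contact_force: [0.6, -0.9, -1.7]
opening: 0.388
target (0.42, -0.265, 0.18, 186.6) xyz [ 0.0613 -0.223   0.0044] r [-0.002   0.01    0.1377] rows 6.0
target (np.float64(0.5166371382742949), np.float64(-0.25472525407558055), 0.175, 186.6) xyz [-0.0347 -0.2372  0.0104] r [-0.002   0.01    0.1377] rows 6.0
```

```bash
python3 -m pendant '[{"x":0.008,"y":-0.03,"z":0,"rx":0,"ry":0.005,"rz":0.02,"claw":10},{"x":0.016,"y":-0.06,"z":0,"rx":0,"ry":0.01,"rz":0.04,"claw":10},{"x":0.025,"y":-0.09,"z":0,"rx":0,"ry":0.01,"rz":0.06,"claw":10},{"x":0.035,"y":-0.125,"z":0,"rx":0,"ry":0.01,"rz":0.08,"claw":10},{"x":0.044,"y":-0.16,"z":0,"rx":0,"ry":0.01,"rz":0.1,"claw":10},{"x":0.053,"y":-0.195,"z":0,"rx":0,"ry":0.01,"rz":0.12,"claw":10},{"x":0.061,"y":-0.223,"z":0,"rx":-0.002,"ry":0.01,"rz":0.138,"claw":10},{"x":0.061,"y":-0.223,"z":0,"rx":-0.002,"ry":0.01,"rz":0.138,"claw":10}]' 70;  python3 -c "
from h import *
go(*fix(.036,0,.115),186.6)"
```

```text
time_s: 4.48
tcp_pos: [0.4196, -0.2692, 0.1825]
eef_rot: [-3.141, -0.002, -3.032]
contact_force: [0.1, 0.7, -1.6]
opening: 0.385
target (np.float64(0.5166371382742949), np.float64(-0.25472525407558055), 0.175, 186.6) xyz [-0.098   0.0039  0.0073] r [-0.0006 -0.002  -0.0059] rows 3.0
```

```bash
python3 -m pendant '[{"x":-0.025,"y":0.004,"z":0,"rx":0,"ry":-0.002,"rz":-0.006,"claw":10},{"x":-0.05,"y":0.004,"z":0,"rx":0,"ry":-0.002,"rz":-0.006,"claw":10},{"x":-0.075,"y":0.004,"z":0,"rx":0,"ry":-0.002,"rz":-0.006,"claw":10},{"x":-0.09,"y":0.004,"z":0,"rx":0,"ry":-0.002,"rz":-0.006,"claw":10},{"x":-0.098,"y":0.004,"z":0,"rx":0,"ry":-0.002,"rz":-0.006,"claw":10},{"x":-0.098,"y":0.004,"z":0,"rx":0,"ry":-0.002,"rz":-0.006,"claw":10}]' 70
python3 - <<'E'
from h import *
go(*fix(.035,0,.0525),186.6)
a,d=imaging.camera("top"); save(cv2.resize(a[150:260,270:420],None,fx=4,fy=4,interpolation=cv2.INTER_CUBIC),"a.png")
b,d2=imaging.camera("wrist"); A=cv2.imread("pics/a.png"); B=cv2.cvtColor(b,cv2.COLOR_RGB2BGR); A=cv2.resize(A,(288,211)); c=np.zeros((384,288,3),np.uint8);c[:211]=A; cv2.imwrite("pics/ab.png",np.hstack([B,c]))
E
```

```text
time_s: 4.98
tcp_pos: [0.5173, -0.2539, 0.1807]
eef_rot: [3.141, -0.002, -3.025]
contact_force: [0.4, -0.0, -2.4]
opening: 0.386
target (np.float64(0.5176305511000089), np.float64(-0.25461066368459223), 0.11249999999999999, 186.6) xyz [-0.0003 -0.0008  0.0682] r [ 0.0006 -0.0017  0.0015] rows 2.0
```

View pics/ab.png

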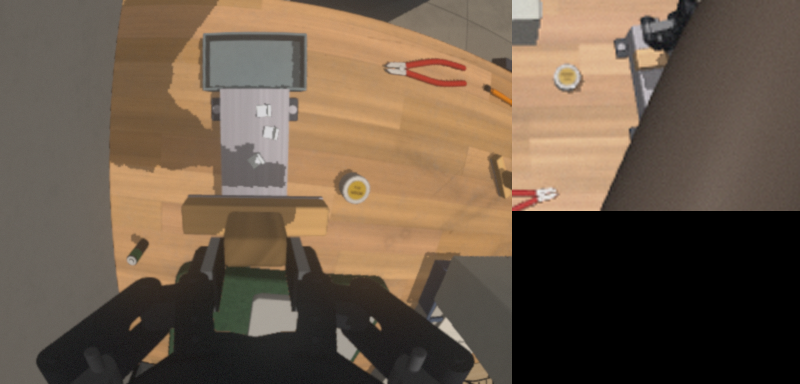

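The wrist view shows the blade square to the fixture and centred over it (col 255). The offcuts, at (263,110), (270,132) and (258,158), are all ahead of the blade, and the tray lies beyond at (255,62). Lowering.

```bash
python3 -m pendant '[{"x":0,"y":-0.001,"z":0.02,"rx":0,"ry":-0.002,"rz":0.001,"claw":10},{"x":0,"y":-0.001,"z":0.04,"rx":0,"ry":-0.002,"rz":0.001,"claw":10},{"x":0,"y":-0.001,"z":0.055,"rx":0,"ry":-0.002,"rz":0.001,"claw":10},{"x":0,"y":-0.001,"z":0.065,"rx":0,"ry":-0.002,"rz":0.001,"claw":10},{"x":0,"y":-0.001,"z":0.068,"rx":0,"ry":-0.002,"rz":0.001,"claw":10},{"x":0,"y":-0.001,"z":0.068,"rx":0,"ry":-0.002,"rz":0.001,"claw":10}]' 70
python3 -m pendant '[{"x":0,"y":0,"z":0.001,"rx":0,"ry":0,"rz":0,"claw":10},{"x":0,"y":0,"z":0.002,"rx":0,"ry":0,"rz":0,"claw":10},{"x":0,"y":0,"z":0.002,"rx":0,"ry":0,"rz":0,"claw":10}]' 70;  python3 -c "
from h import *
go(*fix(.125,0,.051),186.6)"
```

```text
time_s: 5.58
tcp_pos: [0.5148, -0.2551, 0.1131]
eef_rot: [3.141, -0.001, -3.027]
contact_force: [0.9, -0.3, -1.3]
opening: 0.384
time_s: 5.83
tcp_pos: [0.5151, -0.2554, 0.112]
eef_rot: [3.142, 0.0, -3.028]
contact_force: [0.8, 0.2, -1.7]
opening: 0.385
target (np.float64(0.42822339678574606), np.float64(-0.2649237988735437), 0.11099999999999999, 186.6) xyz [0.0874 0.0004 0.0009] r [ 0.      0.0003 -0.0011] rows 3.0
```

```bash
python3 -m pendant '[{"x":0.006,"y":0,"z":0.001,"rx":0,"ry":0,"rz":0,"claw":10},{"x":0.012,"y":0,"z":0.001,"rx":0,"ry":0,"rz":0,"claw":10},{"x":0.018,"y":0,"z":0.001,"rx":0,"ry":0,"rz":0,"claw":10},{"x":0.024,"y":0,"z":0.001,"rx":0,"ry":0,"rz":0,"claw":10},{"x":0.03,"y":0,"z":0.001,"rx":0,"ry":0,"rz":0,"claw":10},{"x":0.036,"y":0,"z":0.001,"rx":0,"ry":0,"rz":0,"claw":10},{"x":0.042,"y":0,"z":0.001,"rx":0,"ry":0,"rz":0,"claw":10},{"x":0.048,"y":0,"z":0.001,"rx":0,"ry":0,"rz":0,"claw":10}]' 70
python3 -c "
from h import *
go(*fix(.125,0,.051),186.6)"
```

```text
time_s: 6.5
tcp_pos: [0.4668, -0.2609, 0.111]
eef_rot: [3.142, 0.001, -3.028]
contact_force: [0.7, 1.6, -0.8]
opening: 0.385
target (np.float64(0.42822339678574606), np.float64(-0.2649237988735437), 0.11099999999999999, 186.6) xyz [ 0.0388  0.0004 -0.    ] r [ 0.      0.0006 -0.0012] rows 1.0
```

```bash
python3 -m pendant '[{"x":0.006,"y":0,"z":0,"rx":0,"ry":0,"rz":0,"claw":10},{"x":0.012,"y":0,"z":0,"rx":0,"ry":0,"rz":0,"claw":10},{"x":0.018,"y":0,"z":0,"rx":0,"ry":0,"rz":0,"claw":10},{"x":0.024,"y":0,"z":0,"rx":0,"ry":0,"rz":0,"claw":10},{"x":0.03,"y":0,"z":0,"rx":0,"ry":0,"rz":0,"claw":10},{"x":0.036,"y":0,"z":0,"rx":0,"ry":0,"rz":0,"claw":10},{"x":0.039,"y":0,"z":0,"rx":0,"ry":0,"rz":0,"claw":10},{"x":0.039,"y":0,"z":0,"rx":0,"ry":0,"rz":0,"claw":10}]' 70
python3 - <<'E'
from h import *
go(.42,-.265,.18,186.6)
b,d2=imaging.camera("wrist"); s,_=imaging.camera("scene")
S=cv2.resize(s[140:230,270:390],(288,216)); c=np.zeros((384,288,3),np.uint8); c[:216]=S; save(np.hstack([b,c]),"sw.png")
E
```

```text
time_s: 7.17
tcp_pos: [0.4274, -0.2654, 0.111]
eef_rot: [3.142, 0.0, -3.028]
contact_force: [0.1, 0.6, -0.6]
opening: 0.387
target (0.42, -0.265, 0.18, 186.6) xyz [ 0.0073  0.0012 -0.069 ] r [ 0.0001  0.0003 -0.0018] rows 2.0
```

View pics/sw.png

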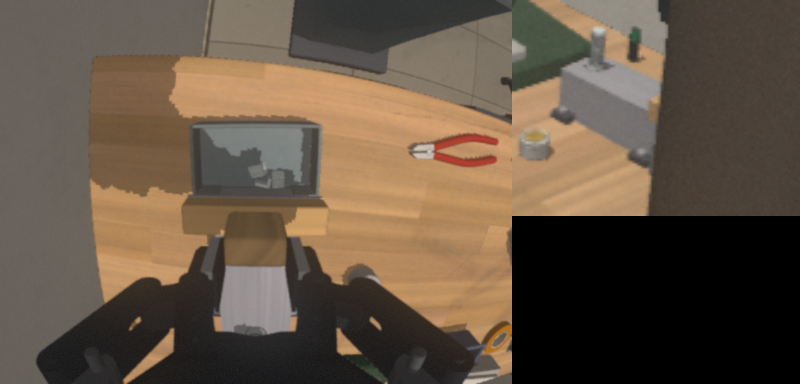

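The tray now holds three pieces, around (257,170), (263,182) and (278,180), and the top face behind the blade looks bare. Next I lift the scraper and set it back at its old spot.

```bash
python3 -m pendant '[{"x":0,"y":0,"z":-0.03,"rx":0,"ry":0,"rz":0,"claw":10},{"x":0,"y":0,"z":-0.06,"rx":0,"ry":0,"rz":0,"claw":10},{"x":0,"y":0.02,"z":-0.07,"rx":0,"ry":0,"rz":0,"claw":10},{"x":0,"y":0.055,"z":-0.07,"rx":0,"ry":0,"rz":-0.03,"claw":10},{"x":-0.005,"y":0.09,"z":-0.07,"rx":0,"ry":0,"rz":-0.06,"claw":10},{"x":-0.01,"y":0.125,"z":-0.07,"rx":0,"ry":0,"rz":-0.09,"claw":10},{"x":-0.01,"y":0.16,"z":-0.07,"rx":0,"ry":0,"rz":-0.12,"claw":10},{"x":-0.015,"y":0.19,"z":-0.07,"rx":0,"ry":0,"rz":-0.138,"claw":10}]' 70
python3 -c "
from h import *
go(.422,-.034,.053,194.5)"
```

```text
time_s: 7.93
tcp_pos: [0.4208, -0.073, 0.1813]
eef_rot: [3.142, 0.001, -2.888]
contact_force: [1.3, 0.0, -0.5]
opening: 0.385
target (0.422, -0.034, 0.053, 194.5) xyz [-0.0108  0.0375  0.1283] r [0.     0.001  0.0004] rows 4.0
```

```bash
python3 -m pendant '[{"x":-0.005,"y":0.02,"z":0.01,"rx":0,"ry":0.001,"rz":0,"claw":10},{"x":-0.011,"y":0.0375,"z":0.04,"rx":0,"ry":0.001,"rz":0,"claw":10},{"x":-0.011,"y":0.0375,"z":0.07,"rx":0,"ry":0.001,"rz":0,"claw":10},{"x":-0.011,"y":0.0375,"z":0.1,"rx":0,"ry":0.001,"rz":0,"claw":10},{"x":-0.011,"y":0.0375,"z":0.12,"rx":0,"ry":0.001,"rz":0,"claw":10},{"x":-0.011,"y":0.0375,"z":0.127,"rx":0,"ry":0.001,"rz":0,"claw":10},{"x":-0.011,"y":0.0375,"z":0.128,"rx":0,"ry":0.001,"rz":0,"claw":10},{"x":-0.011,"y":0.0375,"z":0.128,"rx":0,"ry":0.001,"rz":0,"claw":10}]' 70
python3 -m pendant '[{"x":0,"y":0,"z":0.001,"rx":0,"ry":0,"rz":0,"claw":10},{"x":0,"y":0,"z":0.002,"rx":0,"ry":0,"rz":0,"claw":10},{"x":0,"y":0,"z":0.003,"rx":0,"ry":0,"rz":0,"claw":10},{"x":0,"y":0,"z":0.003,"rx":0,"ry":0,"rz":0,"claw":10}]' 70
```

```text
time_s: 8.6
tcp_pos: [0.4226, -0.034, 0.0538]
eef_rot: [-3.142, 0.0, -2.888]
contact_force: [0.6, -0.8, -1.7]
opening: 0.382
time_s: 8.93
tcp_pos: [0.4231, -0.0341, 0.0514]
eef_rot: [-3.141, 0.001, -2.888]
contact_force: [0.5, -0.3, -1.4]
opening: 0.383
```

```bash
python3 -m pendant '[{"x":0,"y":0,"z":0.001,"rx":0,"ry":0,"rz":0,"claw":10},{"x":0,"y":0,"z":0.002,"rx":0,"ry":0,"rz":0,"claw":10},{"x":0,"y":0,"z":0.002,"rx":0,"ry":0,"rz":0,"claw":10},{"x":0,"y":0,"z":0.002,"rx":0,"ry":0,"rz":0,"claw":10}]' 70
```

```text
time_s: 9.27
tcp_pos: [0.4234, -0.0342, 0.0497]
eef_rot: [-3.141, 0.002, -2.888]
contact_force: [0.2, -1.0, 0.3]
opening: 0.382
```

Contact felt. Releasing, then rising.

```bash
python3 -m pendant '[{"x":0,"y":0,"z":0,"rx":0,"ry":0,"rz":0,"claw":60},{"x":0,"y":0,"z":0,"rx":0,"ry":0,"rz":0,"claw":80},{"x":0,"y":0,"z":0,"rx":0,"ry":0,"rz":0,"claw":80},{"x":0,"y":0,"z":0,"rx":0,"ry":0,"rz":0,"claw":80},{"x":0,"y":0,"z":-0.02,"rx":0,"ry":0,"rz":0,"claw":80},{"x":0,"y":0,"z":-0.05,"rx":0,"ry":0,"rz":0,"claw":80},{"x":0,"y":0,"z":-0.09,"rx":0,"ry":0,"rz":0,"claw":80},{"x":0,"y":0,"z":-0.13,"rx":0,"ry":0,"rz":0,"claw":80}]' 70
python3 -c "
from h import *
go(.46,-.255,.22,186.6)"
```

```text
time_s: 9.93
tcp_pos: [0.4221, -0.034, 0.1805]
eef_rot: [-3.141, 0.0, -2.888]
contact_force: [1.2, 0.1, 0.6]
opening: 0.799
target (0.46, -0.255, 0.22, 186.6) xyz [ 0.0186 -0.2234 -0.0394] r [-1.00e-04  0.00e+00  1.38e-01] rows 6.0
```

```bash
python3 -m pendant '[{"x":0.003,"y":-0.035,"z":-0.01,"rx":0,"ry":0,"rz":0.02,"claw":80},{"x":0.005,"y":-0.07,"z":-0.02,"rx":0,"ry":0,"rz":0.04,"claw":80},{"x":0.008,"y":-0.105,"z":-0.03,"rx":0,"ry":0,"rz":0.06,"claw":80},{"x":0.011,"y":-0.14,"z":-0.039,"rx":0,"ry":0,"rz":0.08,"claw":80},{"x":0.014,"y":-0.175,"z":-0.039,"rx":0,"ry":0,"rz":0.1,"claw":80},{"x":0.017,"y":-0.205,"z":-0.039,"rx":0,"ry":0,"rz":0.12,"claw":80},{"x":0.0186,"y":-0.2234,"z":-0.039,"rx":0,"ry":0,"rz":0.138,"claw":80},{"x":0.0186,"y":-0.2234,"z":-0.039,"rx":0,"ry":0,"rz":0.138,"claw":80}]' 30
python3 -c "
from h import *
go(.5515,-.250,.21,186.6)"
```

```text
time_s: 10.6
tcp_pos: [0.4603, -0.2582, 0.2187]
eef_rot: [-3.141, -0.001, -3.031]
contact_force: [0.2, 0.4, -0.2]
opening: 0.802
target (0.5515, -0.25, 0.21, 186.6) xyz [-0.0915 -0.0019  0.0087] r [-0.0005 -0.0007 -0.0043] rows 3.0
```

```bash
python3 -m pendant '[{"x":-0.025,"y":-0.002,"z":0,"rx":0,"ry":-0.001,"rz":-0.004,"claw":80},{"x":-0.05,"y":-0.002,"z":0,"rx":0,"ry":-0.001,"rz":-0.004,"claw":80},{"x":-0.075,"y":-0.002,"z":0.005,"rx":0,"ry":-0.001,"rz":-0.004,"claw":80},{"x":-0.0915,"y":-0.002,"z":0.009,"rx":0,"ry":-0.001,"rz":-0.004,"claw":80},{"x":-0.0915,"y":-0.002,"z":0.009,"rx":0,"ry":-0.001,"rz":-0.004,"claw":80},{"x":-0.0915,"y":-0.002,"z":0.009,"rx":0,"ry":-0.001,"rz":-0.004,"claw":80}]' 30
cat >> h.py <<'E'
def wcloud(d,p,R):
    c=imaging.get_calibration("wrist"); K=np.array(c["mtx"]); T=np.array(c["T_tool_cam"]); v,u=np.mgrid[:384,:512]
    X=(u-K[0,2])/K[0,0]; Y=(v-K[1,2])/K[1,1]; th=np.hypot(X,Y); s=np.tan(th)/np.maximum(th,1e-9)
    P=np.stack([X*s*d,Y*s*d,d],-1); return R.apply((P@T[:3,:3].T+T[:3,3]).reshape(-1,3)).reshape(P.shape)+p
E
python3 - <<'E'
from h import *
p,R=tool(); im,d=imaging.camera("wrist"); W=wcloud(d,p,R)
w=(abs(W[...,0]-.551)<.025)&(abs(W[...,1]+.25)<.025)&(abs(W[...,2]-.11)<.004)&(d>0); q=W[w]
print("gauge top",len(q),q.mean(0),cv2.minEnclosingCircle((q[:,:2]*1000).astype(np.float32)))
m=(abs(W[...,2]-.06)<.004)&(W[...,0]>.4)&(abs(W[...,1]+.255)<.05)&(d>0)
q=W[m]; print("face",len(q),cv2.minAreaRect((q[:,:2]*1000).astype(np.float32)),np.median(q[:,2]))
for o in nets.cut_out("wrist","chip0_center")[:5]:
    print(o["score"],o["centre"],np.median(W[o["region"]],0))
go(.5515,-.25,.1,186.6)
s,_=imaging.camera("scene"); S=np.zeros((384,288,3),np.uint8); S[:240]=cv2.resize(s[140:270,230:386],(288,240)); save(np.hstack([im,S]),"g.png")
E
```

```text
time_s: 11.1
tcp_pos: [0.5514, -0.2491, 0.2088]
eef_rot: [3.141, -0.001, -3.025]
contact_force: [0.2, 0.2, 0.4]
opening: 0.8
gauge top 233 [ 0.55376749 -0.25006779  0.10997866] ((554.4871215820312, -250.09170532226562), 7.9597859382629395)
face 8524 ((502.3221435546875, -255.62339782714844), (155.41384887695312, 64.67868041992188), 6.37852144241333) 0.06029637931598643
target (0.5515, -0.25, 0.1, 186.6) xyz [-0.0007 -0.0004  0.1099] r [-0.0004 -0.0002  0.0001] rows 3.0
```

View pics/g.png

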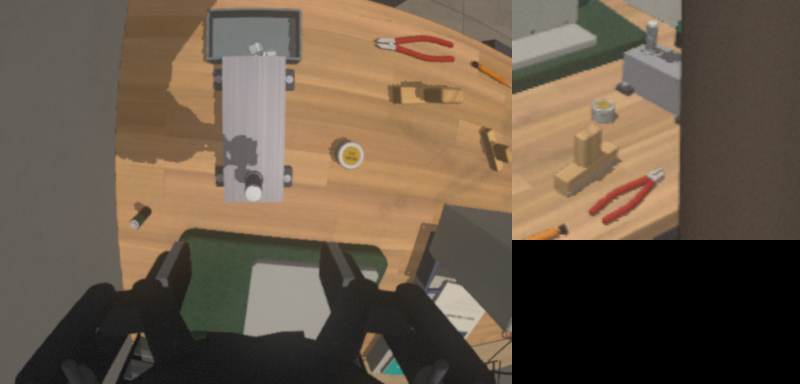

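The wrist view shows the gauge at (253,187), with the offcuts in the tray and the top face bare. The scene inset shows the scraper standing upright on the worktop. Descending over the gauge at (0.5542, -0.2500).

```bash
python3 -c "
from h import *
go(.5542,-.25,.085,186.5)"
python3 -m pendant '[{"x":-0.003,"y":0,"z":0.02,"rx":0,"ry":0,"rz":0.002,"claw":80},{"x":-0.003,"y":0,"z":0.04,"rx":0,"ry":0,"rz":0.002,"claw":70},{"x":-0.003,"y":0,"z":0.06,"rx":0,"ry":0,"rz":0.002,"claw":60},{"x":-0.003,"y":0,"z":0.08,"rx":0,"ry":0,"rz":0.002,"claw":60},{"x":-0.003,"y":0,"z":0.1,"rx":0,"ry":0,"rz":0.002,"claw":60},{"x":-0.003,"y":0,"z":0.115,"rx":0,"ry":0,"rz":0.002,"claw":60},{"x":-0.003,"y":0,"z":0.123,"rx":0,"ry":0,"rz":0.002,"claw":60},{"x":-0.003,"y":0,"z":0.123,"rx":0,"ry":0,"rz":0.002,"claw":60}]' 30
python3 -c "
from h import *
go(.5542,-.25,.085,186.5)"
```

```text
target (0.5542, -0.25, 0.085, 186.5) xyz [-0.0035 -0.0005  0.1253] r [-0.0007  0.0004  0.0015] rows 4.0
time_s: 11.92
tcp_pos: [0.552, -0.2493, 0.086]
eef_rot: [3.141, -0.002, -3.029]
contact_force: [-0.1, 0.0, -0.1]
opening: 0.6
target (0.5542, -0.25, 0.085, 186.5) xyz [-0.0021 -0.001   0.001 ] r [ 0.0007 -0.0019 -0.0011] rows 1.0
```

```bash
python3 -m pendant '[{"x":-0.002,"y":-0.001,"z":0,"rx":0.001,"ry":-0.002,"rz":-0.001,"claw":60},{"x":-0.002,"y":-0.001,"z":0,"rx":0.001,"ry":-0.002,"rz":-0.001,"claw":50},{"x":-0.002,"y":-0.001,"z":0,"rx":0.001,"ry":-0.002,"rz":-0.001,"claw":40},{"x":-0.002,"y":-0.001,"z":0,"rx":0.001,"ry":-0.002,"rz":-0.001,"claw":32},{"x":-0.002,"y":-0.001,"z":0,"rx":0.001,"ry":-0.002,"rz":-0.001,"claw":26},{"x":-0.002,"y":-0.001,"z":0,"rx":0.001,"ry":-0.002,"rz":-0.001,"claw":26}]' 30
python3 -c "
from h import *
go(.5542,-.25,.085,186.5)"
```

```text
time_s: 12.42
tcp_pos: [0.5544, -0.2501, 0.0864]
eef_rot: [-3.141, 0.001, -3.028]
contact_force: [0.7, 0.8, 0.3]
opening: 0.257
target (0.5542, -0.25, 0.085, 186.5) xyz [0.0002 0.0001 0.0014] r [-0.0007  0.0007 -0.    ] rows 1.0
```

```bash
python3 -m pendant '[{"x":0,"y":0,"z":0,"rx":0,"ry":0.001,"rz":0,"claw":22},{"x":0,"y":0,"z":0,"rx":0,"ry":0.001,"rz":0,"claw":18},{"x":0,"y":0,"z":0,"rx":0,"ry":0.001,"rz":0,"claw":15},{"x":0,"y":0,"z":0,"rx":0,"ry":0.001,"rz":0,"claw":10},{"x":0,"y":0,"z":0,"rx":0,"ry":0.001,"rz":0,"claw":5},{"x":0,"y":0,"z":0,"rx":0,"ry":0.001,"rz":0,"claw":5},{"x":0,"y":0,"z":0,"rx":0,"ry":0.001,"rz":0,"claw":5}]' 40
python3 -c "
from h import *
s=r.observe();print(s['contact_force'],s['moment'])
go(.5542,-.25,.086,186.5)"
```

```text
time_s: 13.0
tcp_pos: [0.5546, -0.2503, 0.0868]
eef_rot: [-3.14, 0.0, -3.028]
contact_force: [0.3, -0.8, 3.9]
opening: 0.156
[ 0.32444031 -0.77198877  3.91137835] [-0.00710127  0.02184561  0.00586776]
target (0.5542, -0.25, 0.086, 186.5) xyz [0.0004 0.0003 0.0008] r [-0.0011  0.0004 -0.0001] rows 1.0
```

Gripped, with lateral forces under 1 N. Drawing straight up slowly.

```bash
python3 -m pendant '[{"x":0,"y":0,"z":-0.001,"rx":-0.001,"ry":0,"rz":0,"claw":5},{"x":0,"y":0,"z":-0.002,"rx":-0.001,"ry":0,"rz":0,"claw":5},{"x":0,"y":0,"z":-0.004,"rx":-0.001,"ry":0,"rz":0,"claw":5},{"x":0,"y":0,"z":-0.006,"rx":-0.001,"ry":0,"rz":0,"claw":5},{"x":0,"y":0,"z":-0.006,"rx":-0.001,"ry":0,"rz":0,"claw":5}]' 40
python3 -c "
from h import *
s=r.observe();print(s['contact_force'],s['moment'])
go(.5544,-.2502,.112,186.5)"
```

```text
time_s: 13.42
tcp_pos: [0.5547, -0.2502, 0.093]
eef_rot: [-3.141, 0.0, -3.028]
contact_force: [0.1, 0.5, -1.2]
opening: 0.156
[ 0.10408115  0.49437288 -1.20267223] [-0.00272626 -0.04243659  0.0335654 ]
target (0.5544, -0.2502, 0.112, 186.5) xyz [ 0.0003  0.0001 -0.019 ] r [-0.0001  0.0004 -0.0001] rows 1.0
```

```bash
python3 -m pendant '[{"x":0,"y":0,"z":-0.003,"rx":0,"ry":0,"rz":0,"claw":5},{"x":0,"y":0,"z":-0.006,"rx":0,"ry":0,"rz":0,"claw":5},{"x":0,"y":0,"z":-0.009,"rx":0,"ry":0,"rz":0,"claw":5},{"x":0,"y":0,"z":-0.012,"rx":0,"ry":0,"rz":0,"claw":5},{"x":0,"y":0,"z":-0.015,"rx":0,"ry":0,"rz":0,"claw":5},{"x":0,"y":0,"z":-0.018,"rx":0,"ry":0,"rz":0,"claw":5},{"x":0,"y":0,"z":-0.019,"rx":0,"ry":0,"rz":0,"claw":5},{"x":0,"y":0,"z":-0.019,"rx":0,"ry":0,"rz":0,"claw":5}]' 40
python3 -m pendant '[{"x":0,"y":0,"z":0,"rx":0,"ry":0,"rz":0,"claw":5},{"x":0,"y":0,"z":0,"rx":0,"ry":0,"rz":0,"claw":5},{"x":0,"y":0,"z":0,"rx":0,"ry":0,"rz":0,"claw":5}]' 40
python3 - <<'E'
from h import *
s=r.observe();print(s['contact_force'],s['moment'],s['joint_vel'])
a,_=imaging.camera("scene"); w,_=imaging.camera("wrist")
t,d=imaging.camera("top"); 
S=np.zeros((384,288,3),np.uint8); S[:192]=cv2.resize(a[130:200,270:375],(288,192),interpolation=cv2.INTER_CUBIC); S[192:]=cv2.resize(w[130:258,160:352],(288,192),interpolation=cv2.INTER_CUBIC)
save(np.hstack([w,S]),"end.png")
E
```

```text
time_s: 14.08
tcp_pos: [0.5549, -0.2504, 0.1125]
eef_rot: [-3.141, 0.001, -3.028]
contact_force: [-0.3, -0.1, -0.7]
opening: 0.154
time_s: 14.33
tcp_pos: [0.5548, -0.2503, 0.1123]
eef_rot: [-3.141, 0.001, -3.028]
contact_force: [-0.3, 0.5, -0.9]
opening: 0.156
[-0.26208085  0.48086665 -0.90955879] [ 0.03334244  0.0119228  -0.00161126] [-0.00130425  0.00034443 -0.00067945  0.00053285 -0.0024891  -0.00054595]
```

View pics/end.png

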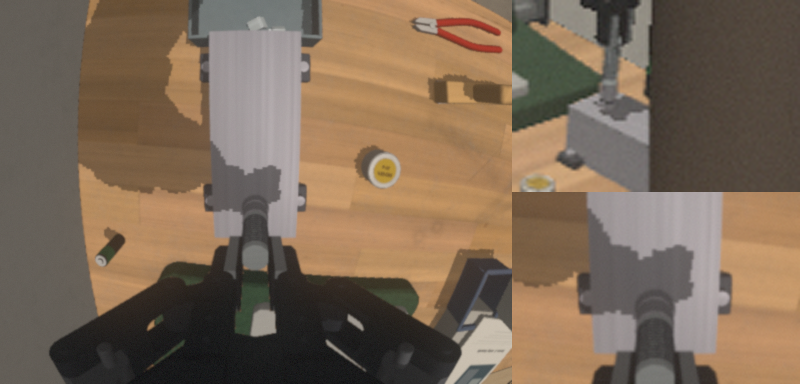

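The picture shows the plug drawn out and upright. In the crop at lower right, the groove ring at about (655,297) sits just above the face. One last check for slip, then hand in.

Run:
```python
from h import *
p,R=tool(); im,d=imaging.camera("wrist"); W=wcloud(d,p,R)
w=(np.hypot(W[...,0]-.5545,W[...,1]+.25)<.007)&(W[...,2]>.12)&(W[...,2]<.15)&(d>0); q=W[w]
zz=np.median(q[:,2]) if len(q) else 0; print(len(q),zz,np.percentile(q[:,2],[5,95]))
if .131<zz<.142: r.sign_off(); print("signed off",r.observe()["time_s"])
```

```text
540 0.13572834179105553 [0.13117389 0.13685401]
the job is handed in; nothing more can be done
the job is handed in; nothing more can be done
```

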